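# Hold the fine strainer over the coupe for the pour

## Robot

A 6-joint arm with a two-finger parallel gripper is mounted at the origin on the work surface. World frame = base frame: x ahead of the robot, y to its left, z up, the work surface at z = 0. Lengths are in m, angles in rad, forces in N, time in s.
With the tool pointing down it reaches from about 0.25 to 0.8 m from the base axis. Payload 3.9 kg.
Tool frame: the origin (TCP) lies on the centre line of the jaws, within the pads' length; the fingertips stand 25 mm ahead of it and the grasp point (between the pads) lies 6 mm ahead of it; x points along the fingers, y is the direction in which the jaws open and shut, and the axes are right-handed (so a half turn about x gives the same grasp; the last joint's range is limited). The gripper opens to 85 mm and grips with 20 to 120 N. Pads are 22 mm wide; open, the fingers measure 114 mm over their backs; the gripper's body (76 mm by 85 mm) begins 54 mm behind the grasp point. The pads swing forward as they close: fully open they stand 13 mm farther back than shut.
Start: joints at [-1.136, 0.26, -0.138, 1.173, 0, 1.571], TCP at [0.221, -0.476, 0.256] pointing down, gripper open.
Joint ranges: [-2.78, 2.78], [-0.83, 1.72], [-1.28, 1.37], [-1.9, 2.12], [-1.57, 1.48], [-3.14, 3.14]. Speed limits (rad/s): [2.57, 2.57, 3.14, 3.14, 3.14, 3.14].

## Interface

Orientations are given as a rotation vector (axis times angle).
In Python, from plant import * gives the robot as it stands.
- The arm moves only by the tool step_arm, never from a script. Its argument "deltas" is a list that holds one entry, the list of rows, each a list of 7 numbers: the finger opening in mm, from 0 to 85.4, then the shift along the tool's x, y, z as a fraction of full scale, then the turn, a rotation vector about the tool's x, y, z as a fraction of full scale. A call has 1 to 10 rows; each row is the pose to reach, as a shift and turn from the pose measured when the call began, along the tool's axes at that moment; what a row does not reach only later rows make up. Full scale, the value 1, is 150 mm for a shift and 0.5 rad for a turn. A row lasts 1/8 s, in which the tool goes at most 62.5 mm and 10.7 degrees, less where a joint would pass 70% of its speed; a pose out of reach is approached as far as the arm can. A call with a number of a shift or a turn outside -1 to 1 is refused whole. A call with a gripper value outside its range is refused whole. The fingers move at their own pace and stop on an object; "newtons" is the grip in N (left out, the last holds). Time passes only in rows, so rows that repeat a pose let the fingers close. It gives the time, the measured TCP pose, the force and the opening at its end, in the units of the state.
- get_state(): the state, without advancing time (a new reading comes with each control period).
- read_camera(name): name is "scene" or "top" or "wrist"; returns the picture (400x640x3 uint8, red, green, blue); there is no depth.
- calibration(name): a dict with "intrinsics" (3x3 intrinsics, pixels), "camera_from_world" (4x4, takes a point from world to camera coordinates). Camera axes: x right, y down, z forward; pixel columns grow to the right and rows downward; lengths in m; the calibration is good to about 2 mm. A picture is of the moment at which its call begins: read the wrist's pose just before it. calibration takes no time and is no camera call; for the wrist camera it gives the pose at the moment of the call.
- sign_off(): hands the job in, once; it reports no verdict.
Trained networks look in the newest picture that a camera, given by its name, has taken for a name from the list of things; names that differ only in an ending like _2 or _b are one class to them, and where a whole thing is asked for, a point or a joint stands for the part that bears it (a point fixed in the world has none). Each returns a list of dicts, best first, with "conf" (0 to 1); they miss things now and then, are a little off and sometimes report something else, mostly with a low value. They report only what shows in the picture. A call takes as long as a camera call. They do not tell look-alikes from the thing itself.
- spot_in(camera, thing): "centre" ([x, y, z] in m, in the coordinates of the camera as it stood for that picture, good to about 4 mm: the middle of the surface that is visible of it).
- pinpoint(camera, thing): "centre" ([x, y, z] in m, in the coordinates of the camera as it stood for that picture, good to about 4 mm: a listed point, or the origin of a listed thing).
The state is a dict: "time_s": time; "joint_pos": joint angles; "qd": joint speeds; "joint_torque": joint torques, N m; "eef_pos": TCP position; "eef_rot": TCP orientation; "ft_force": force on the tool from outside, world axes, zero at the start; "moment": the same for the moment, N m; "width": opening from 0.0 (shut) to 1.0 (fully open).
Only numpy, scipy, OpenCV 4.12 (cv2) and the standard library are available. Lean on these libraries where they do the work, as an engineer would, in place of code of your own. Each camera call takes 0.05 s, during which the arm holds its last target.

## Task

I am about to strain a cocktail into the coupe on the rubber mat: take the fine cone strainer by its handle, lift it straight out of the shaker tin it is parked in, and carry it over the row of glassware on the drip tray, not round the end of the tray. Stop with it level over the coupe, the point of the cone above the middle of the glass and about a finger's breadth above the rim, touching nothing, and finish there still holding it steady in the gripper so that I can pour through it. Do not touch the coupe, leave the tin standing in its place, and leave the glasses and pitcher on the tray undisturbed.

Things in the scene. Friction and masses are not known exactly. Their poses are not given: they have to be found in the camera images.
- strainer: Fine strainer, 110 g: steel mesh cone, mouth up, point down, in a flat rim ring 96 mm across and 4 mm thick, with a straight black plastic handle level with the ring, sticking out to one side (a small loop reaches 60 mm on the other). At the start the ring lies flat on the tin's rim. Origin: centre of the ring's underside. x points from handle to cone, y across the handle, z up out of the mouth.
- strainer_grip (a point): Centre of the strainer's handle, the point to grip: 110 mm from the cone's axis, half-way up the handle. The handle is 18 mm wide (y), 12 mm thick (z) and 105 mm long (x), from 60 to 165 mm from that axis. Axes as strainer. At the start it is level, 141 mm above the counter, and sticks out towards the robot, give or take some 35 degrees.
- strainer_tip (a point): The point of the strainer's cone, its lowest end: on the cone's axis, 56 mm below the ring's underside, 62 mm below strainer_grip and 110 mm from it along x. Axes as strainer. The cone is 80 mm wide at the top, 8 mm at the point. At the start it hangs inside the tin, 79 mm above the counter.
- tin_rim (a point): Centre of the mouth of the steel shaker tin in which the strainer is parked: a loose open cup 135 mm tall, 160 g, 88 mm across the rim and 60 mm across the foot, wall 2 mm. It stands on the marble to the left or right of the drip tray. The cone comes out straight up and is clear once raised by more than 56 mm.
- tin: The shaker tin itself; its origin is the centre of its underside.
- coupe_rim (a point): Centre of the mouth of the coupe, the target: an empty stemmed glass with a wide shallow bowl, the only one of its kind, 136 mm tall, rim 94 mm and foot 70 mm across, 180 g, loose, upright. The point lies in the plane of the rim, 146 mm above the counter; z is up. It stands on the black mat, on the other side of the drip tray from the tin.
- coupe: The coupe itself; its origin is the centre of its foot's underside.
- mat: Black studded rubber service mat, fixed, 250 mm (its x) by 160 mm (its y), 10 mm thick; the coupe stands on it. Origin: centre of its underside.
- tray: Low steel drip tray with a slatted grille, fixed, 420 mm (its x, roughly away from the robot) by 140 mm (its y), 18 mm high, between tin and mat; the row of two tulip glasses and a pitcher stands along it. Origin: centre of its underside.
- tulip_a: Bystander: stemmed tulip beer glass, empty, loose, on the tray: 155 mm tall, so its rim is 173 mm above the counter, 74 mm at the widest. Origin: centre of its foot's underside.
- tulip_b: Bystander: a second tulip beer glass, the same as tulip_a.
- pitcher: Bystander: steel pitcher on the tray, straight-sided, loose, 175 mm tall, so its rim is 193 mm above the counter, the tallest thing of the row; 92 mm in diameter, with a loop handle that reaches 81 mm from its axis on its +y side. Origin: centre of its underside.
Not all that is in view belongs to the job. What is shaped like the tin but red is not meant. What is shaped like the coupe but purple is not meant.

How it is judged:
On the way, in this order (a step that is already met when the one before it is completed fails the run):
1. the strainer is lifted clear out of the tin, which stays standing (height (world z) of strainer_tip above 0.14 m and contact force between strainer and the fingers above 1 N and contact force between strainer and tin below 0.05 N and angle between tin_rim's own z axis and vertical below 0.1 rad and horizontal distance between strainer_tip and tin_rim below 0.08 m), for 0.1 s.
2. the strainer is carried over the row on the drip tray (y of strainer_tip in the frame of tray between -0.05 and 0.05 m and x of strainer_tip in the frame of tray between -0.21 and 0.21 m and height (world z) of strainer_tip above 0.15 m).
At the end, for the whole second after the job is handed in: Held still by the handle: cone point within 15 mm of the centre of the coupe's mouth and 4 to 30 mm above its rim, level within 0.17 rad, touching only the gripper. All upright; coupe within 15 mm, tin 60 mm, tulips and pitcher 20 mm of where they stood (horizontal distance between strainer_tip and coupe_rim below 0.015 m and z of strainer_tip in the frame of coupe_rim between 0.004 and 0.03 m and angle between strainer_tip's own z axis and vertical below 0.17 rad and contact force between strainer and the fingers above 1 N and distance between the grasp point and strainer_grip below 0.06 m and linear speed of strainer below 0.02 m/s and angular speed of strainer below 0.15 rad/s and contact force between each of strainer, the arm, the fingers and coupe below 0.05 N and contact force between strainer and tin below 0.05 N and contact force between strainer and tulip_a below 0.05 N and contact force between strainer and tulip_b below 0.05 N and contact force between strainer and pitcher below 0.05 N and distance of coupe_rim from where it was at the start of the episode below 0.015 m and angle between each of coupe_rim, tin_rim, tulip_a, tulip_b, pitcher's own z axis and vertical below 0.1 rad and distance of tin_rim from where it was at the start of the episode below 0.06 m and distance of each of tulip_a, tulip_b, pitcher from where it was at the start of the episode below 0.02 m); the arm keeps its last pose, push and grip.
It fails at once if the coupe is touched by the strainer or the robot (contact force between any of strainer, the arm, the fingers and coupe above 0.3 N).
It fails at once if the tin is tipped or shoved away (angle between tin_rim's own z axis and vertical above 0.35 rad or distance of tin_rim from where it was at the start of the episode above 0.08 m).
It fails at once if a glass or the pitcher on the tray is knocked (distance of any of tulip_a, tulip_b, pitcher from where it was at the start of the episode above 0.02 m or angle between any of tulip_a, tulip_b, pitcher's own z axis and vertical above 0.2 rad).
It also fails if it takes over 48 s, if anything falls off the work surface, if the arm or the gripper's body presses on something with over 40 N, if the wrist force passes 120 N, or if a joint passes its speed limit or range.

## Working session

There is one attempt and no reset: what is moved stays moved. The work goes in short steps, Python scripts to look and compute and a tool call to move; the robot and the scene stay as the last step left them, time stands still between calls to the robot, and variables do not carry over. Pictures are saved under pics/ and viewed, and the job is handed in when it is done.

Besides the shell and the picture viewer there is one more tool, called in YAML: its name, and indented under it one key for each argument. step_arm: Moves the arm, as the interface text tells. Shift numbers are shares of 150 mm and turn numbers shares of 0.5 rad, none past 1 either way. Its arguments: {"type":"object","properties":{"deltas":{"type":"array","items":{"type":"array","items":{"type":"array","items":{"type":"number"}}}},"newtons":{"type":"number"}},"required":["deltas"]}

```bash
mkdir -p pics; ls; cat > h.py <<'E'
from plant import *
import numpy as np, cv2
from scipy.spatial.transform import Rotation as R
def snap(c,n):
    im=read_camera(c); cv2.imwrite(f'pics/{n}.png',cv2.cvtColor(np.asarray(im),cv2.COLOR_RGB2BGR)); return im
def w(c,p,T=None):
    T=calibration(c)['camera_from_world'] if T is None else T
    return (np.linalg.inv(np.array(T))@np.r_[p,1])[:3]
def px(c,p):
    q=calibration(c); a=np.array(q['camera_from_world'])@np.r_[p,1]; b=np.array(q['intrinsics'])@a[:3]; return b[:2]/b[2]
E
python3 - <<'E'
from h import *
s=get_state(); print(s['time_s'],s['eef_pos'],s['eef_rot'],s['width'])
for c in ['scene','top']:
    snap(c,c+'1')
    for t in ['strainer_grip','strainer_tip','strainer','tin_rim','coupe_rim','mat','tray','tulip_a','pitcher']:
        for d in pinpoint(c,t)[:3]:
            p=w(c,d['centre']); print(c,t,round(d['conf'],2),p.round(3),px(c,p).round())
print(get_state()['time_s'])
E
```

```text
pics
0.0 [ 0.22086031 -0.47556869  0.2554576 ] [ 1.98123161  0.43964363 -1.9821056 ] 0.9995827996340533
scene strainer_grip 0.68 [0.538 0.216 0.141] [437. 219.]
scene strainer_tip 0.6 [0.648 0.226 0.083] [411. 269.]
scene strainer_tip 0.54 [ 0.646  0.221 -0.   ] [403. 292.]
scene strainer 0.85 [0.647 0.225 0.135] [414. 251.]
scene tin_rim 0.68 [0.786 0.235 0.135] [378. 298.]
scene coupe_rim 0.79 [ 0.43  -0.361  0.136] [283. 118.]
scene coupe_rim 0.58 [ 0.533 -0.472  0.132] [234. 120.]
scene coupe_rim 0.56 [ 0.634 -0.31   0.145] [242. 149.]
scene mat 0.98 [ 0.654 -0.296  0.003] [246. 196.]
scene tray 0.72 [ 0.542 -0.02  -0.002] [347. 220.]
scene tulip_a 0.94 [ 0.549 -0.011  0.019] [348. 217.]
scene tulip_a 0.57 [ 0.682 -0.018  0.018] [312. 244.]
scene pitcher 0.67 [ 0.677 -0.02   0.019] [313. 242.]
scene pitcher 0.65 [ 0.409 -0.039  0.017] [370. 188.]
top strainer_grip 0.56 [0.537 0.223 0.137] [210. 223.]
top strainer_tip 0.69 [0.644 0.223 0.077] [216. 188.]
top strainer 0.96 [0.652 0.225 0.138] [210. 181.]
top tin_rim 0.63 [0.79  0.234 0.133] [208. 134.]
top coupe_rim 0.8 [ 0.631 -0.31   0.148] [404. 183.]
top coupe_rim 0.79 [ 0.428 -0.357  0.137] [426. 257.]
top coupe_rim 0.74 [ 0.532 -0.473  0.136] [465. 218.]
top mat 0.76 [ 0.656 -0.292 -0.001] [387. 186.]
top mat 0.6 [ 0.629 -0.308  0.146] [404. 184.]
top tray 0.85 [ 0.545 -0.021  0.   ] [302. 223.]
top tulip_a 0.96 [ 0.68  -0.018  0.019] [299. 179.]
top tulip_a 0.64 [ 0.545 -0.006  0.015] [297. 223.]
top pitcher 0.76 [ 0.409 -0.033  0.014] [307. 268.]
1.0
```

View pics/scene1.png

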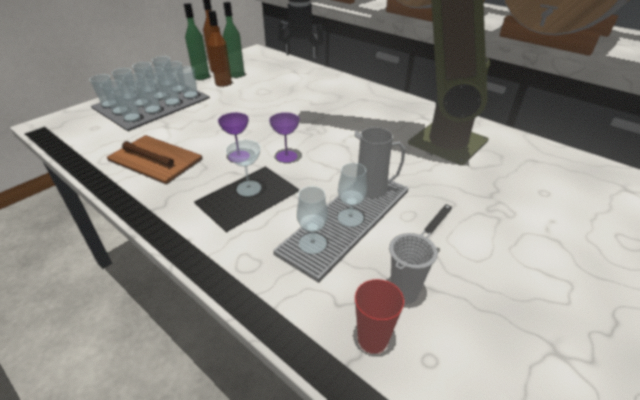

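View pics/top1.png

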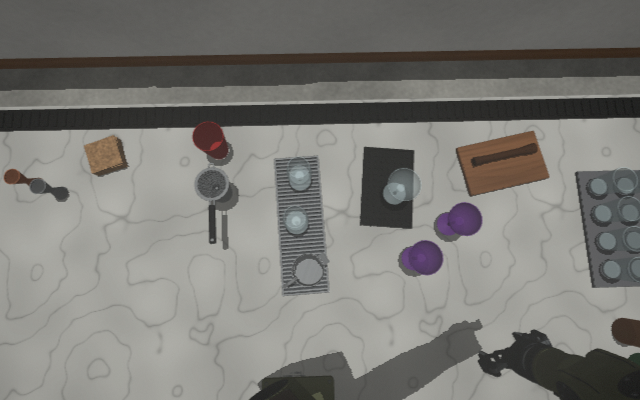

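The scene view shows the grey tin with the strainer at about (410,265), handle towards the robot (437,219). The clear coupe is on the mat at (248,170); the red tin at (378,315) and the purple coupes are decoys. The top view agrees.

```bash
cat >> h.py <<'E'
def down(yaw):
    z=np.array([np.cos(yaw),np.sin(yaw),0]); x=np.array([0,0,-1.]); return np.c_[x,np.cross(z,x),z]
def go(pos,yaw=None,Rt=None):
    s=get_state(); R0=R.from_rotvec(s['eef_rot']).as_matrix()
    if Rt is None: Rt=down(yaw)
    d=R0.T@(np.array(pos)-s['eef_pos'])/0.15; r=R.from_matrix(R0.T@Rt).as_rotvec()/0.5
    print('shift',d.round(4),'turn',r.round(4)); return d,r
E
python3 - <<'E'
from h import *
s=get_state();print(R.from_rotvec(s['eef_rot']).as_matrix().round(3))
go([.53,.22,.29],0.04)
E
```

```text
[[-0.     0.421 -0.907]
 [ 0.    -0.907 -0.421]
 [-1.    -0.    -0.   ]]
shift [-0.2246 -3.3417 -3.8224] turn [-5.4936 -0.     -0.    ]
```

step_arm:
  deltas:
    - [[85,-0.3,-0.28,-0.32,-0.35,0,0],[85,-0.3,-0.55,-0.64,-0.7,0,0],[85,-0.3,-0.55,-0.64,-0.92,0,0],[85,-0.3,-0.55,-0.64,-0.92,0,0]]

```text
time_s: 1.5
eef_pos: [0.2739, -0.3602, 0.3018]
eef_rot: [1.686, 0.809, -1.686]
ft_force: [0.4, -0.4, 0.2]
width: 0.992
```

step_arm:
  deltas:
    - [[85,0,-0.1,-0.41,-0.35,0,0],[85,0,-0.21,-0.82,-0.7,0,0],[85,0,-0.21,-0.82,-0.92,0,0]]

```text
time_s: 1.88
eef_pos: [0.3271, -0.2422, 0.3016]
eef_rot: [1.361, 1.103, -1.361]
ft_force: [0.5, 0.0, -0.6]
width: 0.994
```

step_arm:
  deltas:
    - [[85,0,0.09,-0.41,-0.35,0,0],[85,0,0.18,-0.83,-0.7,0,0],[85,0,0.18,-0.83,-0.92,0,0]]

```text
time_s: 2.25
eef_pos: [0.3807, -0.1237, 0.3013]
eef_rot: [1.017, 1.32, -1.016]
ft_force: [-0.3, -0.2, 0.4]
width: 0.992
```

step_arm:
  deltas:
    - [[85,0,0.26,-0.33,-0.35,0,0],[85,0,0.52,-0.66,-0.7,0,0],[85,0,0.52,-0.66,-0.92,0,0]]

```text
time_s: 2.62
eef_pos: [0.4329, -0.0056, 0.3009]
eef_rot: [0.661, 1.467, -0.659]
ft_force: [-0.5, -0.5, -0.5]
width: 0.995
```

step_arm:
  deltas:
    - [[85,0,0.38,-0.18,-0.35,0,0],[85,0,0.77,-0.37,-0.7,0,0],[85,0,0.77,-0.37,-0.92,0,0]]

```text
time_s: 3.0
eef_pos: [0.4847, 0.1152, 0.3002]
eef_rot: [0.299, 1.549, -0.297]
ft_force: [0.1, 0.3, 0.1]
width: 0.995
```

step_arm:
  deltas:
    - [[85,0,0.38,0.0,-0.35,0,0],[85,0,0.7,0.0,-0.7,0,0],[85,0,0.7,0.0,-0.92,0,0],[85,0,0.7,0.0,-0.92,0,0]]

```text
time_s: 3.5
eef_pos: [0.5244, 0.2124, 0.2994]
eef_rot: [-0.06, 1.569, 0.061]
ft_force: [0.6, 0.3, -0.1]
width: 0.995
```

```bash
python3 - <<'E'
from h import *
s=get_state();print(s['time_s'],s['eef_pos'],s['joint_pos'],R.from_rotvec(s['eef_rot']).as_matrix().round(3).tolist())
c='wrist'
snap(c,'wrist1')
for t in ['strainer_grip','strainer_tip','strainer','tin_rim']:
    for d in pinpoint(c,t)[:3]:
        p=w(c,d['centre']); print(c,t,round(d['conf'],2),p.round(4),px(c,p).round())
E
```

```text
3.5 [0.52439305 0.21242839 0.29940769] [3.84735470e-01 3.17547361e-01 5.57609243e-02 1.30834905e+00
 2.95747885e-04 3.07663297e-01] [[0.001, -0.077, 0.997], [0.001, 0.997, 0.077], [-1.0, 0.0, 0.001]]
wrist strainer_grip 0.95 [0.5345 0.2186 0.1409] [321. 200.]
wrist strainer_tip 0.66 [0.6475 0.2198 0.0749] [313. 270.]
wrist strainer_tip 0.41 [0.5378 0.2173 0.1409] [319. 203.]
wrist strainer 0.8 [0.6491 0.2197 0.1347] [313. 301.]
wrist tin_rim 0.66 [0.6509 0.2227 0.1359] [315. 303.]
```

View pics/wrist1.png

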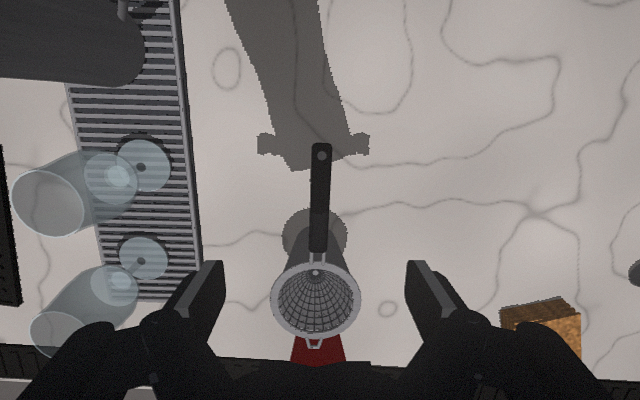

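The wrist view shows the handle from (322,145) to (318,250) and the ring centre near (316,300). The tin is upright and the fingers are well clear. I'll fit the handle axis from these pixels.

```bash
python3 - <<'E'
from h import *
q=calibration('wrist');T=np.linalg.inv(np.array(q['camera_from_world']));K=np.array(q['intrinsics'])
def un(u,v,z):
    d=T[:3,:3]@np.linalg.inv(K)@[u,v,1]; o=T[:3,3]; return o+d*(z-o[2])/d[2]
im=cv2.imread('pics/wrist1.png').astype(int)
# handle mid per row
L=[]
for v in range(165,245,8):
    g=im[v,295:345].sum(1); i=np.where(g<150)[0]
    L.append(un(295+i.mean(),v,.147)); print(v,i.min()+295,i.max()+295,L[-1].round(4))
L=np.array(L);p=np.polyfit(L[:,0],L[:,1],1);print('yaw',np.arctan(p[0]),'y at .54',np.polyval(p,.54),'y at .648',np.polyval(p,.648))
print('handle end',un(321.5,144,.147),'ring c',un(316,300,.139),un(271,300,.139),un(361,300,.139))
E
```

```text
165 311 330 [0.5003 0.2153 0.147 ]
173 311 330 [0.5074 0.2159 0.147 ]
181 311 329 [0.5147 0.216  0.147 ]
189 311 329 [0.522  0.2167 0.147 ]
197 311 329 [0.5295 0.2173 0.147 ]
205 311 328 [0.5372 0.2175 0.147 ]
213 310 328 [0.5449 0.2176 0.147 ]
221 310 327 [0.5528 0.2178 0.147 ]
229 309 327 [0.5609 0.218  0.147 ]
237 309 327 [0.569  0.2187 0.147 ]
yaw 0.04575797245491056 y at .54 0.21735496165982468 y at .648 0.2223002746524957
handle end [0.48206799 0.21460097 0.147     ] ring c [0.64452352 0.22283347 0.139     ] [0.64813063 0.17616212 0.139     ] [0.64091498 0.26952337 0.139     ]
```

```bash
python3 - <<'E'
from h import *
go([.542,.2175,.147],0.046)
E
```

```text
shift [1.0235 0.0267 0.1227] turn [ 0.0635  0.0035 -0.0025]
```

step_arm:
  deltas:
    - [[60,0.3,0.03,0.12,0.06,0,0],[60,0.6,0.03,0.12,0.06,0,0],[60,0.8,0.03,0.12,0.06,0,0],[60,0.8,0.03,0.12,0.06,0,0]]

```text
time_s: 4.25
eef_pos: [0.5396, 0.2166, 0.1783]
eef_rot: [-0.037, 1.574, 0.036]
ft_force: [0.2, -0.3, 0.3]
width: 0.7
```

```bash
python3 - <<'E'
from h import *
print(get_state()['eef_pos'])
snap('wrist','wrist2')
go([.542,.2175,.147],0.046)
for t in ['strainer_grip']:
    for d in pinpoint('wrist',t)[:3]:
        p=w('wrist',d['centre']); print(t,round(d['conf'],2),p.round(4),px('wrist',p).round())
E
```

```text
[0.53955707 0.21662207 0.17829685]
shift [0.2217 0.0011 0.0075] turn [ 0.0012 -0.0001 -0.0012]
strainer_grip 0.59 [0.5375 0.2237 0.1421] [326. 243.]
```

View pics/wrist2.png

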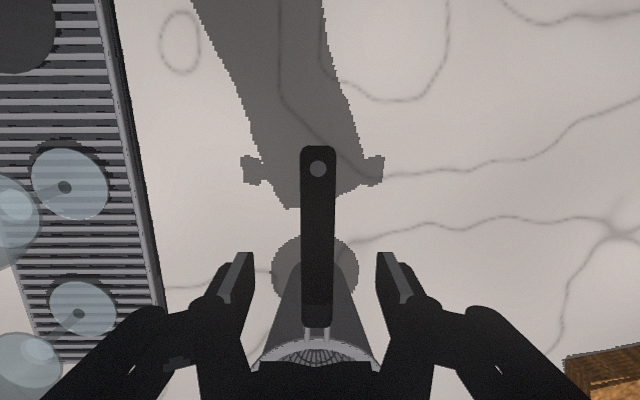

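The wrist view shows the handle (columns 301–335) centred between the pads (251 and 378). Descending and closing.

step_arm:
  deltas:
    - [[60,0.11,0,0.01,0,0,0],[60,0.22,0,0.01,0,0,0],[60,0.22,0,0.01,0,0,0],[30,0.22,0,0.01,0,0,0],[30,0.22,0,0.01,0,0,0],[24,0.22,0,0.01,0,0,0],[20,0.22,0,0.01,0,0,0],[10,0.22,0,0.01,0,0,0],[10,0.22,0,0.01,0,0,0],[10,0.22,0,0.01,0,0,0]]
  newtons: 30

```text
time_s: 5.6
eef_pos: [0.5436, 0.2179, 0.1487]
eef_rot: [-0.035, 1.567, 0.038]
ft_force: [0.5, -0.1, 1.8]
width: 0.202
```

step_arm:
  deltas:
    - [[0,0,0,0,0,0,0],[0,0,0,0,0,0,0],[0,0,0,0,0,0,0],[0,0,0,0,0,0,0]]
  newtons: 100

```text
time_s: 6.1
eef_pos: [0.5436, 0.2179, 0.1488]
eef_rot: [-0.035, 1.567, 0.038]
ft_force: [-0.7, -0.2, 1.6]
width: 0.187
```

```bash
python3 - <<'E'
from h import *
s=get_state();print(s['eef_pos'],s['width']*85.4,s['ft_force'],s['moment'])
snap('wrist','wrist3')
snap('scene','scene3')
E
```

```text
[0.54364484 0.2179036  0.14877998] 15.975374266978308 [-0.74920013 -0.17526979  1.60667271] [-0.06849412 -0.00143993 -0.04572115]
```

View pics/wrist3.png

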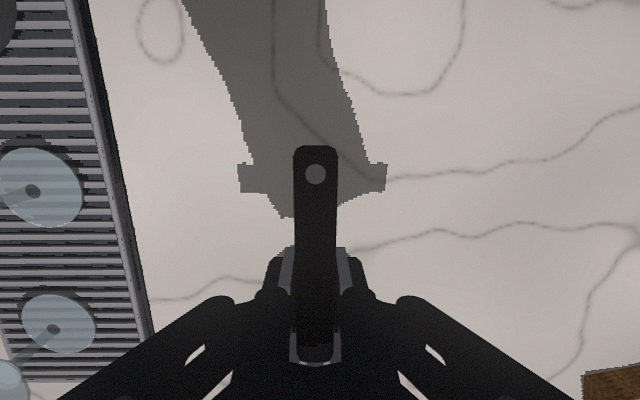

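View pics/scene3.png

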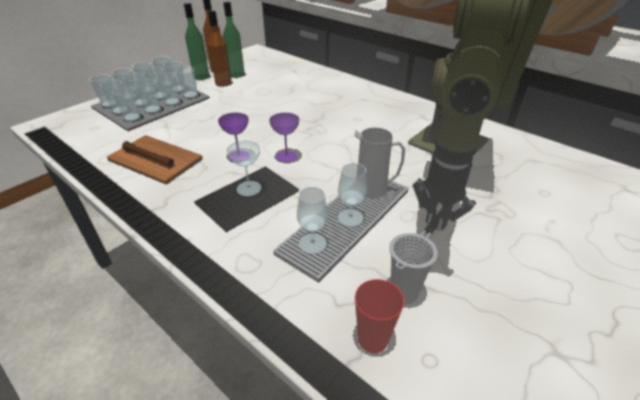

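The handle sits between the closed pads and the tin is unmoved. Lifting straight up.

step_arm:
  deltas:
    - [[0,-0.06,0,0,0,0,0],[0,-0.15,0,0,0,0,0],[0,-0.25,0,0,0,0,0],[0,-0.35,0,0,0,0,0],[0,-0.47,0,0,0,0,0],[0,-0.6,0,0,0,0,0],[0,-0.75,0,0,0,0,0],[0,-0.9,0,0,0,0,0],[0,-1,0,0,0,0,0],[0,-1,0,0,0,0,0]]

```text
time_s: 7.45
eef_pos: [0.5439, 0.2179, 0.3004]
eef_rot: [-0.034, 1.565, 0.039]
ft_force: [-0.2, 1.0, -2.3]
width: 0.19
```

```bash
python3 - <<'E'
from h import *
s=get_state();print(s['eef_pos'],s['width']*85.4,s['ft_force'],s['moment'])
for c in ['wrist','scene','top']:
  snap(c,c+'4')
  for t in ['strainer_grip','strainer_tip','strainer','tin_rim']:
    for d in pinpoint(c,t)[:2]:
        p=w(c,d['centre']); print(c,t,round(d['conf'],2),p.round(4),px(c,p).round())
E
```

```text
[0.5439147  0.21791919 0.30039751] 16.208251003378006 [-0.22929624  0.97666269 -2.28418865] [-1.11309128e-04  1.43825873e-01 -2.60290890e-02]
wrist strainer_grip 0.63 [0.5342 0.217  0.2893] [314. 263.]
scene strainer_grip 0.86 [0.5374 0.2144 0.2886] [451. 162.]
scene strainer_tip 0.72 [0.6468 0.2207 0.2285] [420. 215.]
scene strainer 0.66 [0.6451 0.2229 0.2806] [426. 193.]
scene strainer 0.6 [ 0.5447 -0.0209 -0.003 ] [346. 221.]
scene tin_rim 0.74 [ 0.6337 -0.3117  0.148 ] [242. 147.]
scene tin_rim 0.7 [0.6435 0.2209 0.1324] [413. 250.]
top strainer_grip 0.97 [0.5356 0.2222 0.2862] [194. 216.]
top strainer_tip 0.59 [0.6426 0.2235 0.2257] [202. 177.]
top strainer 0.92 [0.6473 0.2267 0.2846] [193. 170.]
top tin_rim 0.66 [0.6503 0.2229 0.1341] [211. 182.]
top tin_rim 0.57 [ 0.6484  0.2237 -0.0045] [223. 192.]
```

View pics/scene4.png

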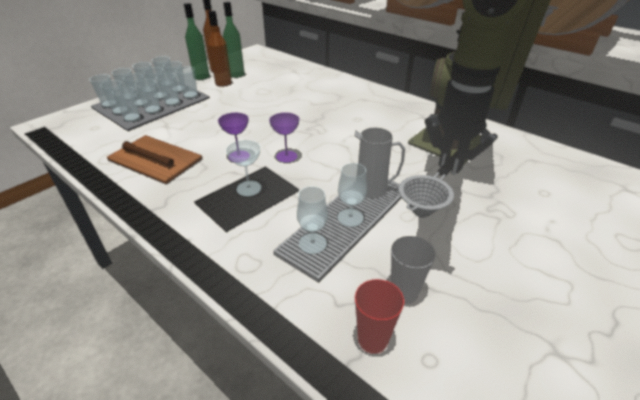

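View pics/wrist4.png

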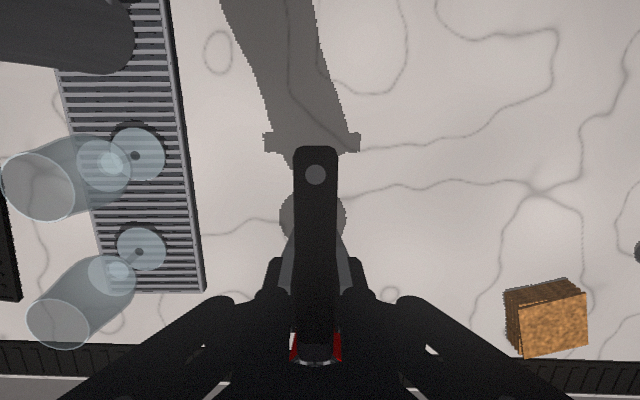

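Lifted: the scene view shows the cone hanging free above the upright grey tin, tip near (0.646, 0.222, 0.228). That clears the tulips (0.173) and the pitcher (0.193). Carrying it across.

step_arm:
  deltas:
    - [[0,0,-0.1,0,0,0,0],[0,0,-0.3,-0.02,0,0,0],[0,0,-0.5,-0.04,0,0,0],[0,0,-0.7,-0.05,0,0,0],[0,0,-0.89,-0.065,0,0,0]]

```text
time_s: 8.82
eef_pos: [0.5394, 0.0818, 0.2986]
eef_rot: [-0.035, 1.567, 0.037]
ft_force: [0.1, 0.6, -1.4]
width: 0.191
```

step_arm:
  deltas:
    - [[0,0,-0.2,0,0,0,0],[0,0,-0.4,-0.02,0,0,0],[0,0,-0.6,-0.04,0,0,0],[0,0,-0.75,-0.05,0,0,0],[0,0,-0.89,-0.065,0,0,0]]

```text
time_s: 9.45
eef_pos: [0.5354, -0.0539, 0.2986]
eef_rot: [-0.035, 1.567, 0.036]
ft_force: [-0.6, 0.8, -2.0]
width: 0.189
```

step_arm:
  deltas:
    - [[0,0,-0.2,0,0,0,0],[0,0,-0.4,-0.02,0,0,0],[0,0,-0.6,-0.04,0,0,0],[0,0,-0.75,-0.05,0,0,0],[0,0,-0.89,-0.065,0,0,0],[0,0,-0.89,-0.065,0,0,0]]

```text
time_s: 10.2
eef_pos: [0.5312, -0.1894, 0.2985]
eef_rot: [-0.033, 1.567, 0.034]
ft_force: [-0.6, 0.1, -1.2]
width: 0.186
```

```bash
python3 - <<'E'
from h import *
s=get_state();print(s['eef_pos'],s['width']*85.4,s['ft_force'],s['joint_pos'])
go([.529,-.315,.300],.046)
for c in ['scene','top']:
  snap(c,c+'5')
  for t in ['strainer_tip','strainer','coupe_rim']:
    for d in pinpoint(c,t)[:3]:
        p=w(c,d['centre']); print(c,t,round(d['conf'],2),p.round(4),px(c,p).round())
E
```

```text
[ 0.53116932 -0.18937686  0.29845856] 15.894191421519405 [-0.5957961   0.12571635 -1.19550521] [-0.34318957  0.31270753  0.04628078  1.30145307  0.00135698 -0.3856614 ]
shift [-0.0106 -0.8361 -0.05  ] turn [-0.0071  0.0064 -0.0003]
scene strainer_tip 0.81 [ 0.6365 -0.1836  0.2313] [272. 137.]
scene strainer 0.85 [ 0.6349 -0.1873  0.2837] [270. 116.]
scene coupe_rim 0.97 [ 0.4335 -0.3625  0.1374] [282. 118.]
scene coupe_rim 0.94 [ 0.6321 -0.3096  0.1495] [243. 147.]
scene coupe_rim 0.71 [ 0.5305 -0.4755  0.1344] [233. 118.]
top strainer_tip 0.95 [ 0.6322 -0.1794  0.2264] [361. 178.]
top strainer 0.86 [ 0.6377 -0.1829  0.2891] [366. 169.]
top strainer 0.17 [0.6489 0.2232 0.0009] [222. 192.]
top coupe_rim 0.94 [ 0.5313 -0.4737  0.1342] [465. 218.]
```

View pics/scene5.png

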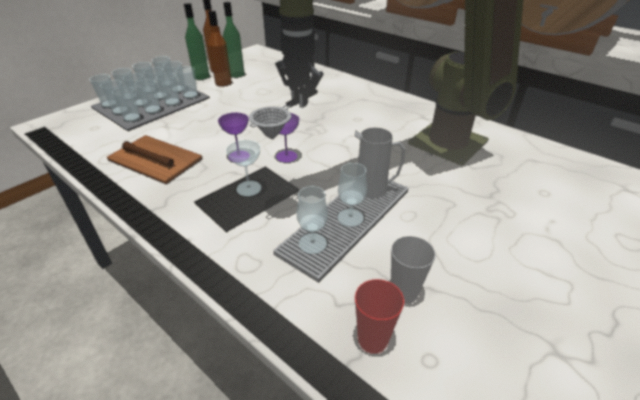

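View pics/top5.png

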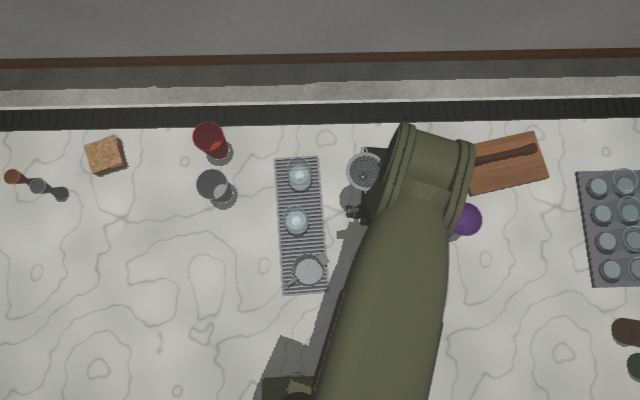

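The row is untouched: tulips at (312,215) and (351,190), pitcher at (375,160), tin standing. The strainer is level and approaching the clear coupe. Moving it above the coupe at the same height.

step_arm:
  deltas:
    - [[0,0,-0.2,-0.02,0,0,0],[0,0,-0.4,-0.03,0,0,0],[0,0,-0.6,-0.04,0,0,0],[0,0,-0.75,-0.05,0,0,0],[0,0,-0.84,-0.05,0,0,0],[0,0,-0.84,-0.05,0,0,0],[0,0,-0.84,-0.05,0,0,0]]

```text
time_s: 11.48
eef_pos: [0.53, -0.3125, 0.2985]
eef_rot: [-0.036, 1.567, 0.038]
ft_force: [-0.3, 0.8, -0.6]
width: 0.191
```

```bash
python3 - <<'E'
from h import *
s=get_state();print(s['eef_pos'],s['width']*85.4,s['ft_force'])
go([.529,-.315,.232],.046)
for c in ['scene','top','wrist']:
  snap(c,c+'6')
  for t in ['strainer_tip','strainer','coupe_rim']:
   for k in range(2):
    for d in pinpoint(c,t)[:3]:
        p=w(c,d['centre']); print(c,t,round(d['conf'],2),p.round(4),px(c,p).round())
a=cv2.imread('pics/scene6.png')[70:230,160:380]; cv2.imwrite('pics/scene6z.png',cv2.resize(a,None,fx=3.5,fy=3.5,interpolation=2))
E
```

```text
[ 0.53000598 -0.31248261  0.29849569] 16.35294229957461 [-0.2563395   0.75833395 -0.60779913]
shift [ 0.4433 -0.017  -0.0089] turn [ 0.0013  0.0065 -0.0024]
scene strainer_tip 0.68 [ 0.6331 -0.3081  0.2289] [239. 121.]
scene strainer_tip 0.68 [ 0.6331 -0.3081  0.2289] [239. 121.]
scene strainer 0.63 [ 0.6366 -0.3124  0.285 ] [234. 100.]
scene strainer 0.63 [ 0.6366 -0.3124  0.285 ] [234. 100.]
scene coupe_rim 0.9 [ 0.6341 -0.3084  0.1433] [243. 149.]
scene coupe_rim 0.85 [ 0.427  -0.3603  0.1387] [284. 117.]
scene coupe_rim 0.57 [ 0.5299 -0.4763  0.1328] [233. 119.]
scene coupe_rim 0.9 [ 0.6341 -0.3084  0.1433] [243. 149.]
scene coupe_rim 0.85 [ 0.427  -0.3603  0.1387] [284. 117.]
scene coupe_rim 0.57 [ 0.5299 -0.4763  0.1328] [233. 119.]
top strainer_tip 0.7 [ 0.6339 -0.3084  0.226 ] [411. 176.]
top strainer_tip 0.7 [ 0.6339 -0.3084  0.226 ] [411. 176.]
top strainer 0.85 [ 0.6338 -0.3047  0.2897] [417. 170.]
top strainer 0.85 [ 0.6338 -0.3047  0.2897] [417. 170.]
top coupe_rim 0.7 [ 0.4311 -0.3561  0.1374] [426. 256.]
top coupe_rim 0.61 [ 0.631  -0.3094  0.1478] [404. 183.]
top coupe_rim 0.7 [ 0.4311 -0.3561  0.1374] [426. 256.]
top coupe_rim 0.61 [ 0.631  -0.3094  0.1478] [404. 183.]
wrist strainer 0.72 [ 0.409  -0.0377  0.0164] [554.  70.]
wrist strainer 0.72 [ 0.409  -0.0377  0.0164] [554.  70.]
wrist coupe_rim 0.95 [ 0.4286 -0.3561  0.1348] [268.  66.]
wrist coupe_rim 0.83 [ 0.5311 -0.4731  0.1352] [141. 181.]
wrist coupe_rim 0.75 [ 0.6494 -0.2946  0.002 ] [324. 242.]
wrist coupe_rim 0.95 [ 0.4286 -0.3561  0.1348] [268.  66.]
wrist coupe_rim 0.83 [ 0.5311 -0.4731  0.1352] [141. 181.]
wrist coupe_rim 0.75 [ 0.6494 -0.2946  0.002 ] [324. 242.]
```

View pics/scene6z.png

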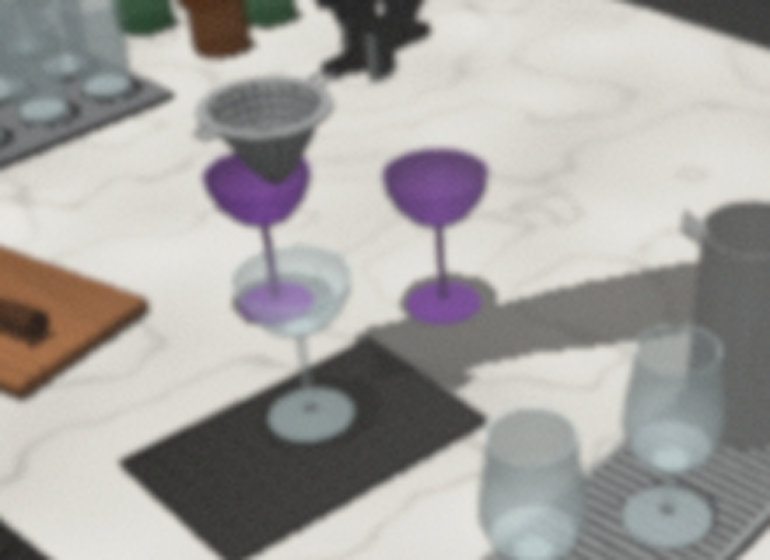

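View pics/wrist6.png

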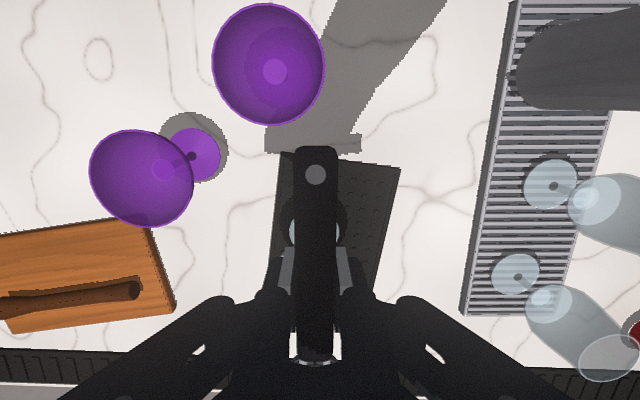

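The zoomed scene view shows the strainer level, tip at about (275,182), above the clear coupe's bowl (rim centre about (291,275)). Both networks agree to within about 2 mm horizontally. Descending slowly.

step_arm:
  deltas:
    - [[0,0.08,-0.01,0,0,0,0],[0,0.16,-0.01,-0.005,0,0,0],[0,0.24,-0.01,-0.005,0,0,0],[0,0.31,-0.01,-0.005,0,0,0],[0,0.37,-0.01,-0.005,0,0,0],[0,0.41,-0.01,-0.005,0,0,0],[0,0.43,-0.01,-0.005,0,0,0],[0,0.43,-0.01,-0.005,0,0,0]]

```text
time_s: 13.52
eef_pos: [0.5295, -0.3148, 0.234]
eef_rot: [-0.036, 1.567, 0.037]
ft_force: [0.2, 0.1, -0.8]
width: 0.185
```

```bash
python3 - <<'E'
from h import *
s=get_state();print(s['time_s'],s['eef_pos'],s['width']*85.4,s['ft_force'],np.abs(s['qd']).max())
for c in ['scene','top']:
  snap(c,c+'7')
  for t in ['strainer_tip','strainer','strainer_grip','coupe_rim','tin_rim','tulip_a','pitcher']:
    for d in pinpoint(c,t)[:3]:
        p=w(c,d['centre']); print(c,t,round(d['conf'],2),p.round(4),px(c,p).round())
a=cv2.imread('pics/scene7.png')[70:230,160:380]; cv2.imwrite('pics/scene7z.png',cv2.resize(a,None,fx=3.5,fy=3.5,interpolation=2))
# expected pixels for tip / rim centre
print(px('scene',[.6325,-.3095,.146]),px('scene',[.6325,-.3095,.162]))
E
```

```text
13.525 [ 0.52952828 -0.31476426  0.23400553] 15.765507197545372 [ 0.23241434  0.14681543 -0.8425768 ] 0.009487107021178156
scene strainer 0.75 [ 0.6322 -0.3144  0.2195] [238. 123.]
scene strainer_grip 0.84 [ 0.529  -0.3147  0.223 ] [267. 108.]
scene coupe_rim 0.97 [ 0.4317 -0.3591  0.137 ] [283. 118.]
scene coupe_rim 0.61 [ 0.5317 -0.4744  0.1342] [233. 119.]
scene coupe_rim 0.59 [ 0.6316 -0.3134  0.1495] [242. 146.]
scene tin_rim 0.97 [0.7836 0.2331 0.1371] [378. 295.]
scene tin_rim 0.72 [0.6443 0.2202 0.1324] [412. 250.]
scene tulip_a 0.77 [ 0.5493 -0.0082  0.0187] [349. 218.]
scene tulip_a 0.58 [ 0.6822 -0.0204  0.0184] [311. 243.]
scene tulip_a 0.35 [ 0.6538 -0.2917 -0.0011] [247. 197.]
scene pitcher 0.63 [ 0.4092 -0.0393  0.0179] [370. 188.]
top strainer_tip 0.87 [ 0.6302 -0.3106  0.1604] [406. 183.]
top strainer 0.68 [ 0.6347 -0.3078  0.2216] [411. 176.]
top strainer_grip 0.69 [ 0.5219 -0.3114  0.223 ] [415. 219.]
top coupe_rim 0.74 [ 0.6272 -0.3114  0.1465] [405. 185.]
top tin_rim 0.93 [0.6473 0.2218 0.1335] [212. 183.]
top tulip_a 0.85 [ 0.544  -0.0045  0.0183] [296. 223.]
top tulip_a 0.59 [ 0.6812 -0.0179  0.0178] [299. 179.]
top pitcher 0.93 [ 0.4048 -0.0344  0.0153] [307. 269.]
[242.73583948 148.14112689] [241.99302504 142.98339095]
```

View pics/scene7z.png

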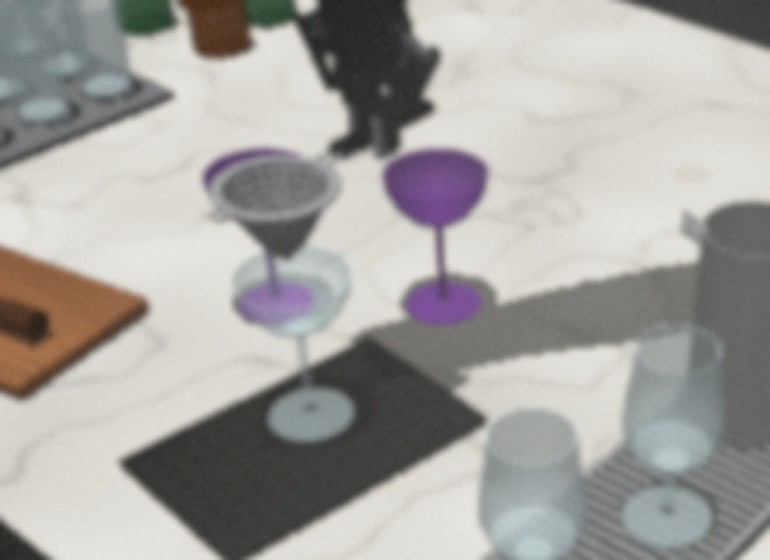

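View pics/top7.png

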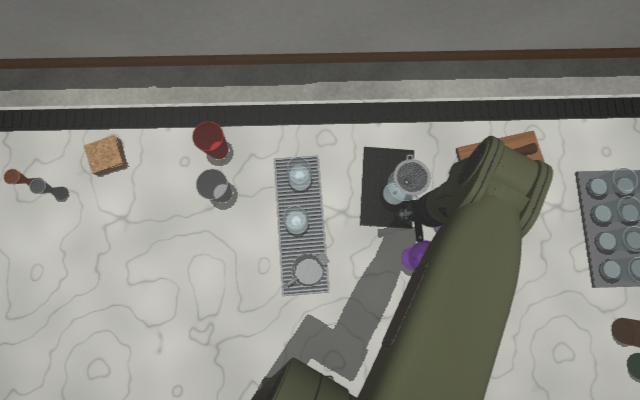

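The tip shows at scene pixel (242,144), against (242,143) expected for 16 mm above the coupe centre. The strainer is level and nothing else has moved. One settling hold, then I'll hand in.

step_arm:
  deltas:
    - [[0,0,0,0,0,0,0],[0,0,0,0,0,0,0],[0,0,0,0,0,0,0],[0,0,0,0,0,0,0]]

```text
time_s: 14.82
eef_pos: [0.5295, -0.3148, 0.234]
eef_rot: [-0.036, 1.567, 0.037]
ft_force: [0.3, -0.6, -2.5]
width: 0.189
```

```bash
python3 - <<'E'
from h import *
s=get_state();print(s['time_s'],s['eef_pos'],s['ft_force'],np.abs(s['qd']).max())
if abs(s['eef_pos'][2]-.234)<.004: print(sign_off())
E
```

```text
14.825 [ 0.52951578 -0.3147856   0.23398549] [ 0.33203416 -0.61024351 -2.52095735] 0.001860041875959515
the job is handed in; nothing more can be done
None
```

The strainer is now held still over the clear coupe. I gripped it by the handle, lifted it straight out of the grey tin and carried it over the row on the tray with the point about 0.23 m above the counter. I handed the job in at 14.8 s, and no verdict was reported.

- **Position over the coupe:** in the last pictures the cone's point is within about 3 mm of the middle of the glass and about 15 mm above the rim. The strainer looks level, and the arm was still. The 100 N grip on the handle was unchanged.
- **Everything else:** the tin, tulips, pitcher and coupe measured within about 5 mm of where they stood, close to the networks' 4 mm error.
- **Missed and disagreeing readings:** in the last look the scene camera's network missed the cone's point, so there I checked it against the picture instead. The two cameras differ by up to about 4 mm on the coupe's centre, which is well inside the 15 mm allowed.

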